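# Cover the ramekin and lift the caddy level

### The job

The wooden condiment caddy on the marble ledge carries two glass ramekins, and one of them is missing its lid. While the caddy stands on the ledge, set the loose wooden lid squarely on the open ramekin with its plug inside the rim and let go of it; then take the caddy by its upright handle, lift it straight up and finish while still holding it by the handle, still and level, about ten centimetres clear of the ledge, both ramekins in their pockets and both lids seated. Never let the caddy tip, and leave the bowl, garlic press, scraper, salt jar and tea glass where they are.

Things in the scene. Friction and masses are not known exactly. Their poses are not given: they have to be found in the camera images.
- caddy: Condiment caddy: wooden base 85 mm (its x) by 222 mm (its y), 8 mm thick, with two round steel pockets (collars 14 mm high, 68 mm inner and 74 mm outer width) centred 68 mm either side of the middle along y, and an upright handle in the middle. 320 g empty, about 0.66 kg loaded. Loose on the ledge. Origin: centre of the underside, z up, y along its length.
- caddy_grip (a point): Centre of the caddy's dark wooden handle block, 103 mm above the caddy's underside. The block is 14 mm thick along the caddy's x, 36 mm wide along its y and 30 mm high (88 to 118 mm above the underside); below it a thin steel post. Fingers closing along the caddy's x have free room here, and also clear the handle when setting down a lid. Axes as the caddy's.
- ramekin_open: The open, lidless glass ramekin: 62 mm across the rim, 54 mm inner width at the mouth, 45 mm high, about 120 g (varies). Loose in one of the two pockets of the caddy; either pocket. Origin: centre of its underside, 8 mm above the caddy's underside.
- ramekin_open_rim (a point): Centre of the open ramekin's mouth, level with its rim: 53 mm above the ledge while the caddy stands on it. A seated lid's disc lies flat on the rim and its origin is 7 mm below this point (38 mm above the ramekin's underside); the plug has 2.5 mm play all round.
- ramekin_covered: The covered glass ramekin: 62 mm across the rim, 54 mm inner width at the mouth, 45 mm high, about 120 g (varies). Loose in one of the two pockets of the caddy; either pocket. Origin: centre of its underside, 8 mm above the caddy's underside. It already wears its lid.
- ramekin_covered_rim (a point): Centre of the covered ramekin's mouth, level with its rim, 45 mm above its underside.
- lid_loose: Round wooden lid: tapered cork plug below (49 mm across, 7 mm high), disc (66 mm across, 6 mm thick), dark cylindrical knob (22 mm across, from 13 to 41 mm above the origin). 50 g. Origin: centre of the plug's underside, z up through the knob. It stands on its plug on the ledge, to the left of the caddy seen from the robot.
- lid_seated: A second, identical round wooden lid: tapered cork plug below (49 mm across, 7 mm high), disc (66 mm across, 6 mm thick), dark cylindrical knob (22 mm across, from 13 to 41 mm above the origin). 50 g. Origin: centre of the plug's underside, z up through the knob. Already seated on the covered ramekin.
- hummus_bowl: Bystander: green glazed bowl, 150 mm across, 55 mm high, beyond the work area; origin under its centre.
- garlic_press: Bystander: cast-aluminium garlic press on its side, about 175 mm long, 34 mm high, near the right front; origin under its middle.
- scraper: Bystander: red silicone scraper lying flat, about 220 mm long, 12 mm high, to the left; origin under the handle, x towards the blade.
- salt_jar: Bystander: glass salt jar, 64 mm across, 85 mm high, far right; origin under its centre.
- tea_glass: Bystander: amber tea glass, 60 mm across, 85 mm high, far left; origin under its centre.
There are look-alikes about, which are no part of the job. What is shaped like the lid_loose but turquoise is not meant.

How it is judged:
By the outcome, as a careful person would: the job done as asked, in the order asked, and still so for the second after the job is handed in, while the arm keeps its last pose, push and grip.
It also fails if it takes over 50 s, if anything falls off the work surface, if the arm or the gripper's body presses on something with over 40 N, if the wrist force passes 120 N, or if a joint passes its speed limit or range.

### The arm

A 7-joint arm with a two-finger parallel gripper is mounted at the origin on the work surface. World frame = base frame: x ahead of the robot, y to its left, z up, the work surface at z = 0. Lengths are in m, angles in rad, forces in N, time in s.
With the tool pointing down it reaches from about 0.4 to 0.875 m from the base axis. Payload 19.3 kg.
Tool frame: the origin (TCP) lies between the finger pads; the fingertips stand 17 mm ahead of it and the grasp point (between the pads) lies 2 mm behind it; z points along the fingers, x is the direction in which the jaws open and shut, and the axes are right-handed (so a half turn about z gives the same grasp; the last joint's range is limited). The gripper opens to 85 mm and grips with 20 to 120 N. Pads are 22 mm wide; open, the fingers measure 114 mm over their backs; the gripper's body (76 mm by 85 mm) begins 54 mm behind the grasp point. The pads swing forward as they close: fully open they stand 13 mm farther back than shut.
Start: joints at [-1.304, 0.521, -0.036, 1.599, 0.021, 1.021, -0.113], TCP at [0.207, 0.59, 0.248] pointing down, gripper open.
Joint ranges: [-2.91, 2.91], [-0.3, 2.13], [-1.5, 1.42], [0.17, 2.43], [-1.26, 4.41], [0.16, 1.93], [-2.52, 2.52]. Speed limits (rad/s): [1.89, 1.89, 2.39, 2.39, 3.01, 3.01, 3.01].

### API

Orientations are given as [roll, pitch, yaw] about the fixed x, y, z axes, in that order (R = Rz(yaw) Ry(pitch) Rx(roll)).
In Python, from workcell import bot gives the robot as it stands. The module is installed in compiled form; this text tells all that it offers.
- The arm moves only by the tool arm_command, never from a script. Its argument "targets" is a list of rows, each a list of 6 numbers: the shift along the tool's x, y, z in mm, then the turn, a rotation vector about the tool's x, y, z in degrees. In form: [[x, y, z, wx, wy, wz], ...]. A call has 1 to 8 rows; each row shifts and turns the pose as measured when the row begins, along the tool's axes as they then stand; what a row does not reach is not made up. A row lasts 1/10 s, in which the tool goes at most 50 mm and 8.59 degrees, less where a joint would pass 70% of its speed; a pose out of reach is approached as far as the arm can. A call is refused whole if a number of a shift passes 50 or a number of a turn 8.59, either way. A call with a gripper value outside its range is refused whole. "grip" is the opening in per cent of the stroke, from 0 (shut) to 100 (fully open), set as the call begins (left out, the last holds). The fingers move at their own pace and stop on an object; "grip_force" is the grip in N (left out, the last holds). Time passes only in rows, so rows that do not move let the fingers close. It gives the time, the measured TCP pose, the force and the opening at its end, in the units of the state.
- bot.observe(): the state, without advancing time (a new reading comes with each control period).
- bot.grab_frame(name): name is "scene" or "top"; returns a dict with "color" (400x640x3 uint8, red, green, blue), "depth" (400x640 float32, m along the optical axis (not along the pixel's ray), 0 where there is no reading), "fov_y" (degrees; the focal length in pixels is half the picture's height over the tangent of half this angle, whatever the lens; pixels are square), "cx", "cy" (the principal point, pixels), "R" (3x3) and "t" (3): a world point X has camera coordinates R X + t. Camera axes: x right, y down, z forward; pixel columns grow to the right and rows downward; lengths in m; the calibration is good to about 2 mm. A picture is of the moment at which its call begins.
- bot.job_done(): hands the job in, once; it reports no verdict.
The state is a dict: "clock": time; "qpos": joint angles; "qd": joint speeds; "joint_efforts": joint torques, N m; "position": TCP position; "tool_rot": TCP orientation; "force": force on the tool from outside, world axes, zero at the start; "moment": the same for the moment, N m; "grip_width": finger opening in m.
Only numpy, scipy, OpenCV 4.12 (cv2) and the standard library are available. Lean on these libraries where they do the work, as an engineer would, in place of code of your own. Each camera call takes 0.05 s, during which the arm holds its last target. There are 200 camera calls.

## Working session

There is one attempt and no reset: what is moved stays moved. The work goes in short steps, Python scripts to look and compute and a tool call to move; the robot and the scene stay as the last step left them, time stands still between calls to the robot, and variables do not carry over. Pictures are saved under pics/ and viewed, about 8 in all and at most 12, crops included, and the job is handed in when it is done.

Besides the shell and the picture viewer there is one more tool, called after "Emit:" as name([rows], argument=value, ...), one row to a line, values as JSON. arm_command: Moves the arm, as the interface text tells. Its arguments: {"type":"object","properties":{"targets":{"type":"array"},"grip":{"type":"number"},"grip_force":{"type":"number"}},"required":["targets"]}

```bash
mkdir -p pics; cat > h.py <<'E'
import numpy as np,cv2
from workcell import bot
def grab(n,f=None):
    g=bot.grab_frame(n)
    if f: cv2.imwrite('pics/'+f,g['color'][...,::-1]); np.savez('pics/'+n+'.npz',**g)
    return g
def load(n): return dict(np.load('pics/'+n+'.npz'))
def foc(g): return 200/np.tan(np.radians(float(g['fov_y']))/2)
def ray(g,u,v):
    d=np.array([(u-g['cx'])/foc(g),(v-g['cy'])/foc(g),1]); return -g['R'].T@g['t'], g['R'].T@d
def atz(g,u,v,z):
    c,d=ray(g,u,v); return c+d*(z-c[2])/d[2]
def world(g):
    v,u=np.mgrid[:400,:640]; z=g['depth']; f=foc(g)
    P=np.stack([(u-g['cx'])/f*z,(v-g['cy'])/f*z,z],-1)
    return (P-g['t'])@g['R']
def proj(g,X):
    p=g['R']@np.asarray(X,float)+g['t']; return p[:2]/p[2]*foc(g)+[g['cx'],g['cy']]
E
python3 - <<'E'
from h import *
s=bot.observe();print(s)
for n in('scene','top'):
    g=grab(n,n+'0.png');print(n,g['fov_y'],-g['R'].T@g['t'],g['R'][2])
E
```

```text
{'clock': 0.0, 'qpos': array([-1.30420239,  0.52202329, -0.03629736,  1.59997889,  0.02121332,
        1.0210922 , -0.1127866 ]), 'qd': array([ 0.00037824,  0.00044857,  0.00064769, -0.0006444 ,  0.00065002,
       -0.0018767 , -0.00043837]), 'joint_efforts': array([-1.53287678e-03, -9.27125001e+01,  1.97875321e+00, -3.69916821e+01,
        1.76579825e-02,  8.36444960e-03, -2.35725798e-05]), 'position': array([0.20649117, 0.58958246, 0.24773071]), 'tool_rot': array([3.14148762e+00, 1.11163539e-03, 1.23398614e+00]), 'force': array([-0.04481689,  0.37684509, -0.83946   ]), 'moment': array([ 0.00673125, -0.02712843, -0.02072945]), 'grip_width': 0.08563945878083844}
scene 49.94841463510973 [ 1.20604015 -0.68639718  0.84777112] [-0.52312449  0.58213271 -0.62246468]
top 42.44817208999003 [ 0.46708694 -0.01791175  1.60432683] [ 0.08413919  0.01197995 -0.99638199]
```

View pics/top0.png

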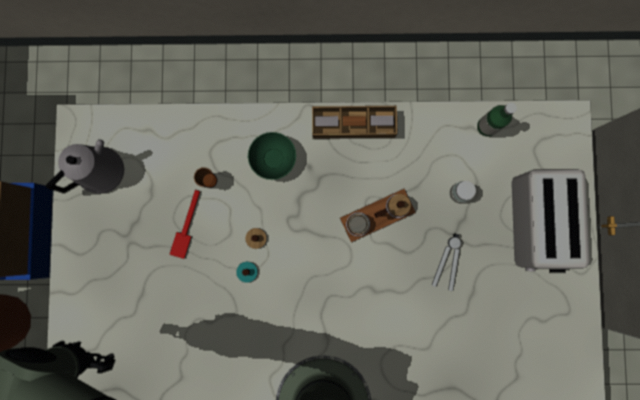

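View pics/scene0.png

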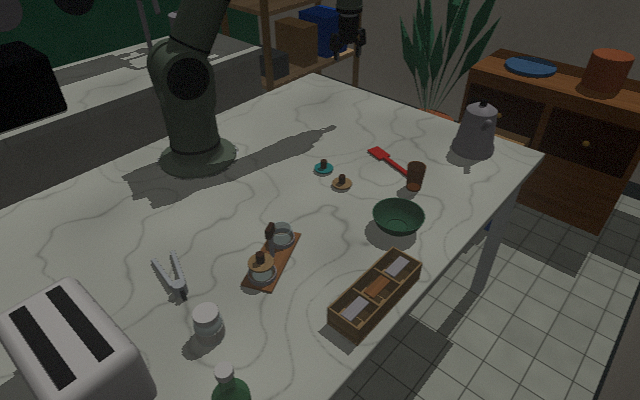

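Top view: there are two lid-like things, a wooden one at (256,238) and a turquoise one at (248,271). The wooden one fits the description. The caddy's centre is near (377,215), with the open ramekin at (358,225) and the covered one at (400,205). I'll confirm in one enlarged crop and measure there.

```bash
python3 - <<'E'
from h import *
g=load('top');c=g['color'][180:290,225:425]
c=cv2.convertScaleAbs(c,alpha=1.6)
cv2.imwrite('pics/crop1.png',cv2.resize(c[...,::-1],None,fx=4,fy=4,interpolation=cv2.INTER_CUBIC))
s=load('scene');a=s['color'][150:300,225:425]
cv2.imwrite('pics/crop2.png',cv2.resize(cv2.convertScaleAbs(a,alpha=1.6)[...,::-1],None,fx=4,fy=4,interpolation=cv2.INTER_CUBIC))
W=world(g)
for n,(u,v) in dict(lid=(256,238),turq=(248,271),open=(358,225),cov=(400,205),han=(379,213),floor=(300,240)).items(): print(n,W[v,u].round(4))
for n in('top','scene'):
    k=load(n);W=world(k);ok=k['depth']>0
    def clus(zlo,zhi,box):
        m=ok&(W[...,2]>zlo)&(W[...,2]<zhi)&(W[...,0]>box[0])&(W[...,0]<box[1])&(W[...,1]>box[2])&(W[...,1]<box[3])
        p=W[m]; return len(p),p.mean(0).round(4),p.min(0).round(4),p.max(0).round(4)
    L=world(load('top'))[238,256]
    b=(L[0]-.05,L[0]+.05,L[1]-.05,L[1]+.05)
    print(n,'knob',clus(.033,.06,b)); print(n,'disc',clus(.008,.02,b))
    C=world(load('top'))[213,379]; b=(C[0]-.05,C[0]+.05,C[1]-.04,C[1]+.04)
    print(n,'handle',clus(.1,.14,b))
    C=world(load('top'))[205,400]; b=(C[0]-.06,C[0]+.06,C[1]-.05,C[1]+.05)
    print(n,'covknob',clus(.075,.095,b)); print(n,'covdisc',clus(.05,.062,b))
E
```

```text
lid [0.5007 0.2006 0.037 ]
turq [0.4012 0.2239 0.0391]
open [ 0.5398 -0.1112  0.0154]
cov [ 0.5949 -0.2314  0.0873]
han [ 0.5693 -0.166   0.1196]
floor [0.4946 0.0684 0.0041]
top knob (40, array([0.5005, 0.2053, 0.0408]), array([0.4915, 0.1964, 0.0337]), array([0.5098, 0.215 , 0.0473]))
top disc (282, array([0.5021, 0.2051, 0.0136]), array([0.4611, 0.158 , 0.008 ]), array([0.5476, 0.2483, 0.02  ]))
top handle (63, array([ 0.5704, -0.1713,  0.1175]), array([ 0.5579, -0.19  ,  0.1105]), array([ 0.5815, -0.1544,  0.125 ]))
top covknob (46, array([ 0.5975, -0.2322,  0.087 ]), array([ 0.571 , -0.2434,  0.0792]), array([ 0.6074, -0.189 ,  0.0944]))
top covdisc (245, array([ 0.5984, -0.2338,  0.0579]), array([ 0.5671, -0.2659,  0.0504]), array([ 0.6311, -0.2021,  0.062 ]))
scene knob (35, array([0.5063, 0.2043, 0.0397]), array([0.4915, 0.1955, 0.0333]), array([0.5166, 0.2157, 0.0459]))
scene disc (168, array([0.5097, 0.2006, 0.0134]), array([0.4725, 0.1733, 0.0083]), array([0.5386, 0.2389, 0.0191]))
scene handle (102, array([ 0.5776, -0.1745,  0.1131]), array([ 0.5631, -0.1904,  0.1001]), array([ 0.5866, -0.1556,  0.1208]))
scene covknob (79, array([ 0.6024, -0.2306,  0.0852]), array([ 0.5759, -0.2448,  0.0751]), array([ 0.614 , -0.1843,  0.0937]))
scene covdisc (330, array([ 0.608 , -0.2379,  0.0586]), array([ 0.5686, -0.266 ,  0.0501]), array([ 0.6342, -0.2003,  0.0619]))
```

View pics/crop1.png

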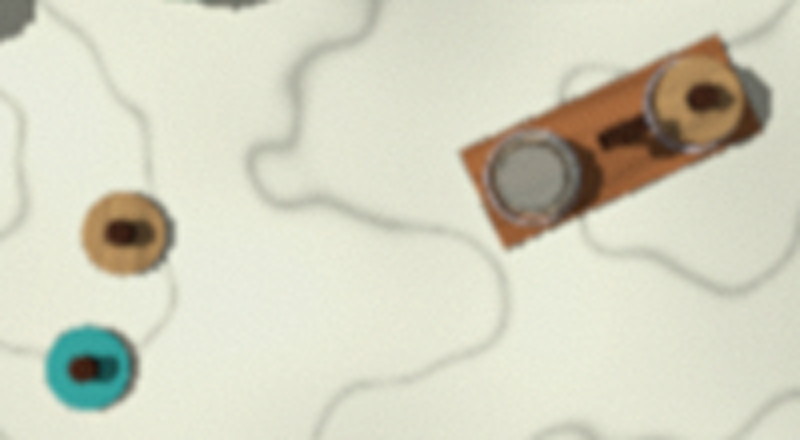

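View pics/crop2.png

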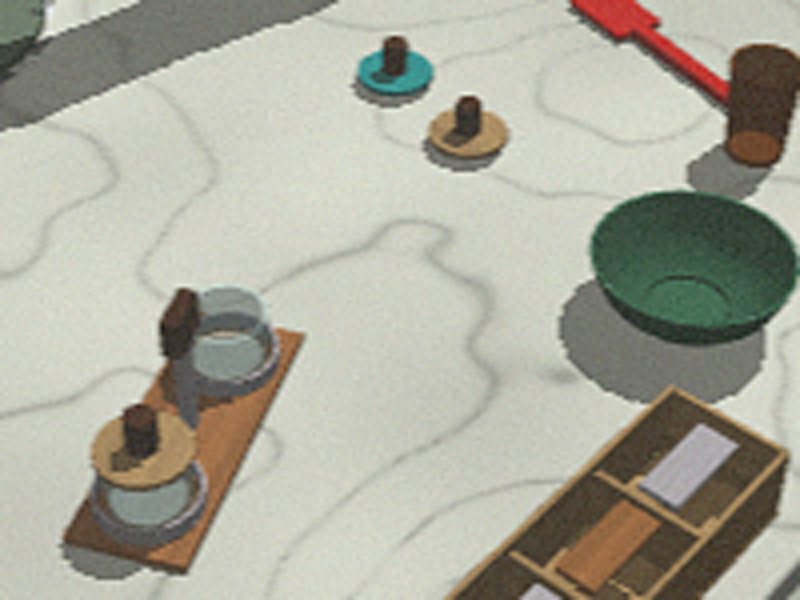

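The crops show the wooden lid at crop1 (127,233) and the turquoise decoy at (90,368). The open ramekin is at (533,176), on the left, and the covered lid at (695,100) with the handle between them. The wooden lid is the one meant. Next I'll triangulate using known heights.

```bash
python3 - <<'E'
from h import *
t=load('top');s=load('scene')
T=lambda x,y:(225+(x+.5)/4-.5,180+(y+.5)/4-.5)
S=lambda x,y:(225+(x+.5)/4-.5,150+(y+.5)/4-.5)
def seg(g,box,name,z):
    u0,u1,v0,v1=box; c=cv2.resize(g['color'][v0:v1,u0:u1],None,fx=8,fy=8,interpolation=cv2.INTER_CUBIC)
    h=cv2.cvtColor(c,cv2.COLOR_RGB2HSV)
    # light wood
    m=((h[...,0]>9)&(h[...,0]<22)&(h[...,1]>80)&(h[...,2]>70)).astype(np.uint8)
    cs,_=cv2.findContours(m,0,1);k=max(cs,key=cv2.contourArea);k=cv2.convexHull(k)
    e=cv2.fitEllipse(k);x,y=e[0]
    u,v=u0+(x+.5)/8-.5,v0+(y+.5)/8-.5
    print(name,'ellipse px',np.round((u,v),2),'axes',np.round(np.array(e[1])/8,1),atz(g,u,v,z).round(4))
seg(t,(240,272,222,254),'lid top',.013);seg(t,(380,418,188,222),'cov top',.059)
seg(s,(325,358,172,196),'lid scene',.013);seg(s,(242,278,245,275),'cov scene',.059)
print('manual lid',atz(t,*T(127,233),.013).round(4),atz(s,*S(468,132),.013).round(4))
print('knobtop top',atz(t,*T(121,232),.041).round(4),'scene',atz(s,*S(469,103),.041).round(4))
c=np.array([atz(t,*T(*p),.008) for p in((461,150),(718,36),(763,130),(508,248))])
print('caddy corners',c.round(4)[:,:2],'centre',c.mean(0).round(4),'sizes',[round(np.linalg.norm(c[i]-c[i-1]),4) for i in range(4)])
d=(c[0]+c[3]-c[1]-c[2]);print('y-axis deg',np.degrees(np.arctan2(d[1],d[0])))
c=np.array([atz(s,*S(*p),.008) for p in((304,333),(188,572),(64,540))])
print('scene corners',c.round(4)[:,:2],(c[0]+c[2])/2)
print('open rim top',atz(t,*T(531,176),.053).round(4),'scene',atz(s,*S(230,313),.053).round(4))
print('handle top',atz(t,*T(624,134),.118).round(4))
# surface height check
W=world(t);print('ledge z',np.median(W[225:250,285:330,2]), np.median(world(s)[215:235,330:345,2]))
E
```

```text
lid top ellipse px [255.69 237.94] axes [20.1 20.9] [0.5014 0.2049 0.013 ]
cov top ellipse px [395.51 203.46] axes [27.9 33.2] [ 0.602 -0.222  0.059]
lid scene ellipse px [341.51 182.62] axes [11.7 19.6] [0.5042 0.2052 0.013 ]
cov scene ellipse px [265.66 261.18] axes [31.7 35.4] [ 0.6102 -0.2243  0.059 ]
manual lid [0.5016 0.2028 0.013 ] [0.5045 0.2054 0.013 ]
knobtop top [0.5017 0.2035 0.041 ] scene [0.5036 0.2066 0.041 ]
caddy corners [[ 0.5648 -0.0557]
 [ 0.6527 -0.2563]
 [ 0.5792 -0.2898]
 [ 0.4888 -0.0914]] centre [ 0.5714 -0.1733  0.008 ] sizes [np.float64(0.084), np.float64(0.219), np.float64(0.0808), np.float64(0.218)]
y-axis deg 114.0747693457502
scene corners [[ 0.5657 -0.0535]
 [ 0.6604 -0.2565]
 [ 0.5835 -0.2906]] [ 0.57456008 -0.17205443  0.008     ]
open rim top [ 0.5422 -0.1071  0.053 ] scene [ 0.5481 -0.1064  0.053 ]
handle top [ 0.5691 -0.1708  0.118 ]
ledge z -9.197523062613665e-05 -0.0001049219936816707
```

```bash
cat >> h.py <<'E'
from scipy.spatial.transform import Rotation as Ro, Slerp
def pose():
    s=bot.observe(); return np.array(s['position']),Ro.from_euler('xyz',s['tool_rot'])
def plan(p1,yaw,n,dec=0):
    p0,r0=pose(); r1=Ro.from_euler('xyz',[180,0,yaw],degrees=True); p,r=p0,r0; rows=[]
    sl=Slerp([0,1],Ro.concatenate([r0,r1]))
    for i in range(1,n+1):
        q=p0+(np.array(p1)-p0)*i/n; k=sl(i/n)
        d=np.round(r.inv().apply(q-p)*1e3,dec); w=np.round((r.inv()*k).as_rotvec(degrees=True),1)
        rows.append([*d.tolist(),*w.tolist()]); p=p+r.apply(d/1e3); r=r*Ro.from_rotvec(w,degrees=True)
    print(str(rows).replace('.0,',',').replace('.0]',']')); print('end',p.round(4),r.as_euler('xyz',degrees=True).round(1))
E
python3 -c "
from h import *
plan([.503,.205,.16],24.1,14)"
```

```text
[[-19, 29, 6, 0, 0, 3.3], [-17, 30, 7, 0, 0, 3.4], [-16, 31, 6, 0, 0, 3.3], [-13, 32, 6, 0, 0, 3.3], [-12, 33, 6, 0, 0, 3.3], [-10, 33, 7, 0, 0, 3.4], [-8, 34, 6, 0, 0, 3.3], [-5, 34, 6, 0, 0, 3.3], [-4, 34, 7, 0, 0, 3.4], [-2, 35, 6, 0, 0, 3.3], [-0, 35, 6, 0, 0, 3.3], [2, 34, 7, 0, 0, 3.3], [4, 35, 6, 0, 0, 3.4], [6, 34, 6, 0, 0, 3.3]]
end [0.5026 0.2048 0.1601] [180.    0.   24.1]
```

Emit:
arm_command([
  [-19, 29, 6, 0, 0, 3.3],
  [-17, 30, 7, 0, 0, 3.4],
  [-16, 31, 6, 0, 0, 3.3],
  [-13, 32, 6, 0, 0, 3.3],
  [-12, 33, 6, 0, 0, 3.3],
  [-10, 33, 7, 0, 0, 3.4],
  [-8, 34, 6, 0, 0, 3.3],
  [-5, 34, 6, 0, 0, 3.3],
], grip=100)

```text
clock: 0.9
position: [0.3764, 0.364, 0.1941]
tool_rot: [-3.14, 0.003, 0.76]
force: [1.3, 0.7, -0.1]
grip_width: 0.0852
```

Emit:
arm_command([
  [-4, 34, 6, 0, 0, 3.4],
  [-2, 35, 6, 0, 0, 3.3],
  [0, 35, 6, 0, 0, 3.3],
  [2, 34, 6, 0, 0, 3.3],
  [4, 35, 6, 0, 0, 3.4],
  [6, 34, 6, 0, 0, 3.3],
  [0, 0, 0, 0, 0, 0],
])

```text
clock: 1.6
position: [0.5056, 0.1846, 0.1552]
tool_rot: [3.139, 0.006, 0.39]
force: [0.2, 0.6, -0.1]
grip_width: 0.0853
```

```bash
python3 -c "
from h import *
plan([.503,.205,.07],24.1,4)"
```

```text
[[1, -5, 21, 0, 0.1, -0.4], [2, -5, 22, 0.1, 0.1, -0.5], [1, -5, 21, 0, 0, -0.4], [2, -5, 21, 0, 0.1, -0.5]]
end [0.5031 0.2051 0.0701] [180.    0.   24.1]
```

Emit:
arm_command([
  [1, -5, 21, 0, 0.1, -0.4],
  [2, -5, 22, 0.1, 0.1, -0.5],
  [1, -5, 21, 0, 0, -0.4],
  [2, -5, 20, 0, 0.1, -0.5],
  [0, 0, 0, 0, 0, 0],
])

```text
clock: 2.1
position: [0.5026, 0.2059, 0.0681]
tool_rot: [3.141, 0.001, 0.422]
force: [0.3, 0.2, 0.5]
grip_width: 0.0853
```

```bash
python3 - <<'E'
from h import *
plan([.503,.205,.034],24.1,3)
g=grab('scene','scene1.png');u,v=proj(g,[.503,.205,.03]);u,v=int(u),int(v)
c=g['color'][v-60:v+40,u-60:u+60]
t=grab('top','top1.png');a,b=map(int,proj(t,[.503,.205,.03]));d=t['color'][b-50:b+50,a-50:a+50];print(u,v,a,b)
o=np.hstack([c,d]);cv2.imwrite('pics/crop3.png',cv2.resize(cv2.convertScaleAbs(o,alpha=1.7)[...,::-1],None,fx=3.6,fy=3.6,interpolation=cv2.INTER_CUBIC))
E
```

```text
[[-0, 0, 11, 0, 0, 0], [-0, 1, 12, 0, 0, 0.1], [-0, -0, 11, 0, 0, -0]]
end [0.503  0.205  0.0341] [180.    0.   24.1]
341 178 254 237
```

View pics/crop3.png

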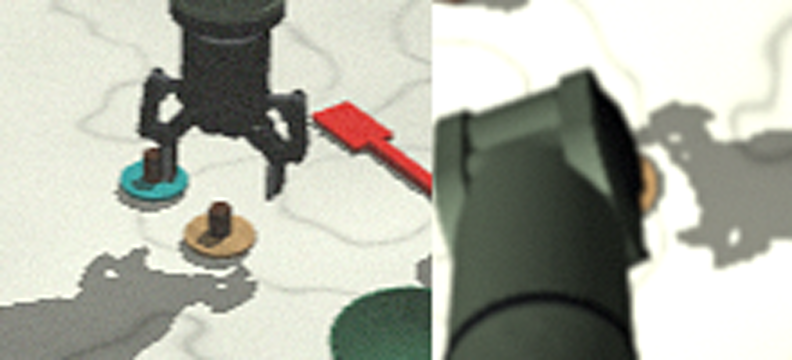

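The scene crop shows the wooden lid's knob (219,215) centred between the open fingertips (168,180) and (275,195), with the turquoise lid clear behind. The top view is blocked by the arm. I'll descend and close.

Emit:
arm_command([
  [0, 0, 11, 0, 0, 0],
  [0, 0, 12, 0, 0, 0],
  [0, 0, 10, 0, 0, 0],
  [0, 0, 0, 0, 0, 0],
])

```text
clock: 2.6
position: [0.5052, 0.2056, 0.0372]
tool_rot: [3.141, -0.006, 0.42]
force: [0.1, 0.6, -0.3]
grip_width: 0.0852
```

Emit:
arm_command([
  [0, 0, 0, 0, 0, 0],
  [0, 0, 0, 0, 0, 0],
  [0, 0, 0, 0, 0, 0],
  [0, 0, 0, 0, 0, 0],
  [0, 0, 0, 0, 0, 0],
  [0, 0, 0, 0, 0, 0],
  [0, 0, 0, 0, 0, 0],
  [0, 0, 0, 0, 0, 0],
], grip=0, grip_force=30)

```text
clock: 3.4
position: [0.5057, 0.2056, 0.038]
tool_rot: [3.141, -0.007, 0.42]
force: [-0.2, 0.6, -0.6]
grip_width: 0.0207
```

Emit:
arm_command([
  [0, 0, -8, 0, 0, 0],
  [0, 0, -20, 0, 0, 0],
  [0, 0, -30, 0, 0, 0],
  [0, 0, -30, 0, 0, 0],
  [0, 0, -15, 0, 0, 0],
  [0, 0, 0, 0, 0, 0],
])

```text
clock: 4.0
position: [0.5046, 0.2048, 0.1468]
tool_rot: [3.141, -0.006, 0.419]
force: [0.4, 0.4, -0.2]
grip_width: 0.0208
```

```bash
python3 - <<'E'
from h import *
print(bot.observe()['grip_width'],bot.observe()['force'])
plan([.545,-.09,.142],24.1,13)
E
```

```text
0.020754223052026344 [ 0.38020636  0.41088247 -0.15873976]
[[-6, 22, 0, 0, -0, -0], [-7, 22, 1, 0, -0.1, -0], [-6, 22, 0, 0, 0, -0], [-7, 22, 0, 0, -0, -0], [-6, 22, 1, 0, -0, -0], [-6, 22, 0, 0, -0.1, -0], [-7, 22, 0, 0, 0, -0.1], [-6, 22, 1, 0, -0, 0], [-7, 22, 0, 0, -0, 0], [-6, 22, 1, 0, -0.1, 0], [-6, 22, -0, 0, 0, 0], [-7, 22, 0, 0, -0, 0], [-6, 22, 1, 0, -0, 0]]
end [ 0.5454 -0.0901  0.1417] [180.   -0.   24.1]
```

Emit:
arm_command([
  [-3, 10, 0, 0, 0, 0],
  [-6, 22, 0, 0, -0.1, 0],
  [-7, 22, 1, 0, 0, 0],
  [-7, 22, 0, 0, -0.1, 0],
  [-6, 22, 1, 0, 0, 0],
  [-6, 22, 0, 0, -0.1, 0],
  [-7, 22, 0, 0, 0, 0],
  [-6, 22, 1, 0, 0, 0],
])

```text
clock: 4.8
position: [0.5248, 0.0264, 0.1383]
tool_rot: [-3.141, 0.008, 0.423]
force: [0.3, 0.7, -0.7]
grip_width: 0.021
```

Emit:
arm_command([
  [-7, 22, 0, 0, 0, 0],
  [-6, 22, 1, 0, 0, 0],
  [-6, 22, 0, 0, 0, 0],
  [-6, 20, 0, 0, 0, 0],
  [-3, 10, 0, 0, 0, 0],
  [-2, 5, 0, 0, 0, 0],
  [0, 0, 0, 0, 0, 0],
])

```text
clock: 5.5
position: [0.5342, -0.0903, 0.1318]
tool_rot: [-3.139, 0.017, 0.415]
force: [0.5, 0.7, -0.5]
grip_width: 0.0209
```

```bash
python3 - <<'E'
from h import *
p,r=pose();print(p,r.as_euler('xyz',degrees=True))
g=grab('scene','scene2.png');u,v=map(int,proj(g,[.55,-.13,.08]));c=g['color'][v-75:v+65,u-70:u+70]
t=grab('top');a,b=map(int,proj(t,[.55,-.13,.08]));d=t['color'][b-70:b+70,a-70:a+70];print(u,v,a,b)
o=c;cv2.imwrite('pics/crop4.png',cv2.resize(cv2.convertScaleAbs(o,alpha=1.7)[...,::-1],None,fx=4.2,fy=4.2,interpolation=cv2.INTER_CUBIC))
plan([.545,-.110,.142],24.1,2)
E
```

```text
[ 0.53416778 -0.09032035  0.13184042] [-179.86101811    0.97987174   23.79749168]
275 225 365 220
[[1, 12, -5, -0.1, 0.5, -0.1], [0, 11, -5, -0.1, 0.5, -0.1]]
end [ 0.5447 -0.1097  0.1419] [180.   -0.   24.1]
```

View pics/crop4.png

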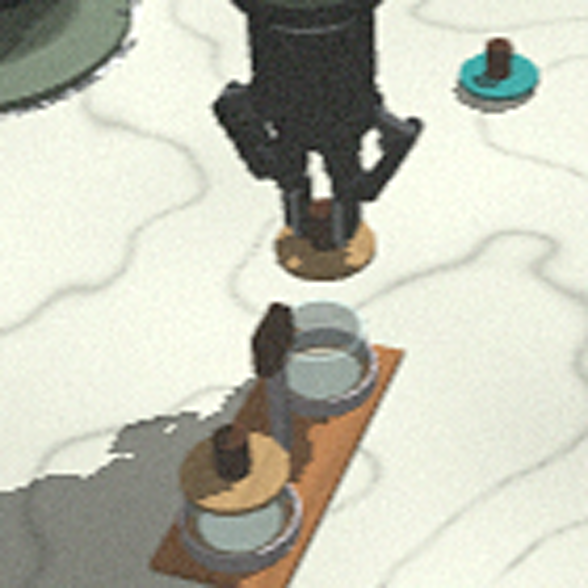

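The lid is held level at crop (325,245), above and slightly short of the open ramekin at (325,330). I'll correct the pose, then compare the held lid with the rim in the same camera.

Emit:
arm_command([
  [1, 10, -3, 0, 0.5, -0.1],
  [0, 10, -3, 0, 0.5, -0.1],
  [0, 0, 0, 0, 0, 0],
  [0, 0, 0, 0, 0, 0],
])

```text
clock: 6.0
position: [0.5448, -0.1063, 0.1387]
tool_rot: [-3.139, -0.003, 0.424]
force: [-0.6, 0.6, 0.1]
grip_width: 0.0205
```

```bash
python3 - <<'E'
from h import *
p,r=pose();print(p,r.as_euler('xyz',degrees=True).round(2))
g=grab('scene','scene3.png')
z=p[2]-.025
u,v=proj(g,[p[0],p[1],z]);u0,v0=int(u)-18,int(v)-14
c=cv2.resize(g['color'][v0:v0+28,u0:u0+36],None,fx=8,fy=8,interpolation=cv2.INTER_CUBIC)
h=cv2.cvtColor(c,cv2.COLOR_RGB2HSV);m=((h[...,0]>9)&(h[...,0]<22)&(h[...,1]>80)&(h[...,2]>60)).astype(np.uint8)
cs,_=cv2.findContours(m,0,1);k=cv2.convexHull(np.vstack([q for q in cs if cv2.contourArea(q)>300]))
e=cv2.fitEllipse(k);x,y=e[0];U,V=u0+(x+.5)/8-.5,v0+(y+.5)/8-.5
print('lid px',U,V,'axes',np.array(e[1])/8,atz(g,U,V,z))
# disc-top expected outline for TCP-centred lid and for the rim at candidate pos
im=cv2.resize(g['color'][120:290,200:360],None,fx=5,fy=5,interpolation=cv2.INTER_CUBIC);im=cv2.convertScaleAbs(im,alpha=1.7)[...,::-1].copy()
def circ(cx,cy,z,rad,col):
    P=np.array([proj(g,[cx+rad*np.cos(a),cy+rad*np.sin(a),z]) for a in np.linspace(0,6.283,60)])
    P=((P-[200,120]+.5)*5-.5); cv2.polylines(im,[P.round().astype(int)],True,col,1)
circ(p[0],p[1],z,.033,(0,0,255))
circ(.547,-.110,.053,.031,(0,0,255))
circ(.547,-.110,.022,.037,(255,0,255))
C=np.array([.5746,-.172]);yv=np.array([np.cos(np.radians(114.1)),np.sin(np.radians(114.1))])
q=C-.068*yv;circ(*q,.022,.037,(255,0,255));circ(*q,.059,.033,(0,0,255))
cv2.imwrite('pics/crop5.png',im[200:,0:700])
E
```

```text
[ 0.5447772  -0.10634302  0.13871533] [-179.83   -0.19   24.28]
lid px 280.60608863830566 210.47856998443604 axes [15.50804806 24.15137672] [ 0.54644574 -0.1054024   0.11371533]
```

View pics/crop5.png

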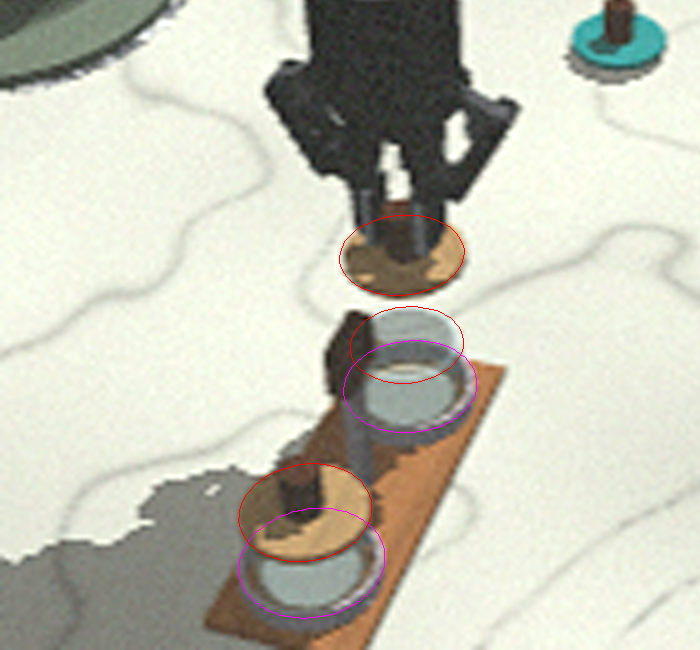

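Overlay: the covered lid and collar outlines match the scene image, and so does the open rim, at crop (405,345). In this camera the held lid sits about (+1.6, +0.9) mm from the TCP, so the TCP must go to (0.5454, -0.1109). I'll lower to just above the rim and re-check there.

Emit:
arm_command([
  [0, 2, 11, -0.1, 0.1, 0],
  [0, 2, 11, -0.1, 0, 0.1],
  [0, 2, 10, 0, 0.1, 0],
  [0, 0, 7, 0, 0, 0],
  [0, 0, 0, 0, 0, 0],
  [0, 0, 0, 0, 0, 0],
])

```text
clock: 6.65
position: [0.5467, -0.1114, 0.0947]
tool_rot: [-3.141, -0.005, 0.423]
force: [-0.4, -0.4, -0.5]
grip_width: 0.021
```

```bash
python3 -c "
from h import *
p,r=pose();print(r.as_euler('xyz',degrees=True).round(2))
plan([.5454,-.1109,.094],24.1,1,1)"
```

```text
[-179.97   -0.28   24.21]
[[-1, -1, 0.7, -0, -0.3, 0.1]]
end [ 0.5454 -0.1109  0.094 ] [-180.     0.    24.1]
```

Emit:
arm_command([
  [-1, -1, 0, 0, -0.3, 0],
  [0, 0, 0, 0, 0, 0],
  [0, 0, 0, 0, 0, 0],
])

```text
clock: 6.95
position: [0.5456, -0.1108, 0.0954]
tool_rot: [-3.142, 0.0, 0.423]
force: [-0.5, -0.1, -0.5]
grip_width: 0.0211
```

```bash
python3 - <<'E'
from h import *
p,r=pose();print(p,r.as_euler('xyz',degrees=True).round(2))
g=grab('scene','scene4.png')
u,v=map(int,proj(g,[.56,-.12,.05]));u0,v0=u-42,v-38
im=cv2.resize(g['color'][v0:v0+72,u0:u0+84],None,fx=8,fy=8,interpolation=cv2.INTER_CUBIC);im=cv2.convertScaleAbs(im,alpha=1.7)[...,::-1].copy()
def circ(cx,cy,z,rad,col):
    P=np.array([proj(g,[cx+rad*np.cos(a),cy+rad*np.sin(a),z]) for a in np.linspace(0,6.283,60)])
    cv2.polylines(im,[((P-[u0,v0]+.5)*8-.5).round().astype(int)],True,col,1)
circ(p[0]+.0016,p[1]+.0009,p[2]-.025,.033,(0,0,255))
circ(.547,-.110,.053,.031,(255,0,0))
circ(.547,-.110,.022,.037,(255,0,255))
cv2.imwrite('pics/crop6.png',im)
E
```

```text
[ 0.5456331  -0.11079048  0.09537239] [-180.      0.     24.22]
```

View pics/crop6.png

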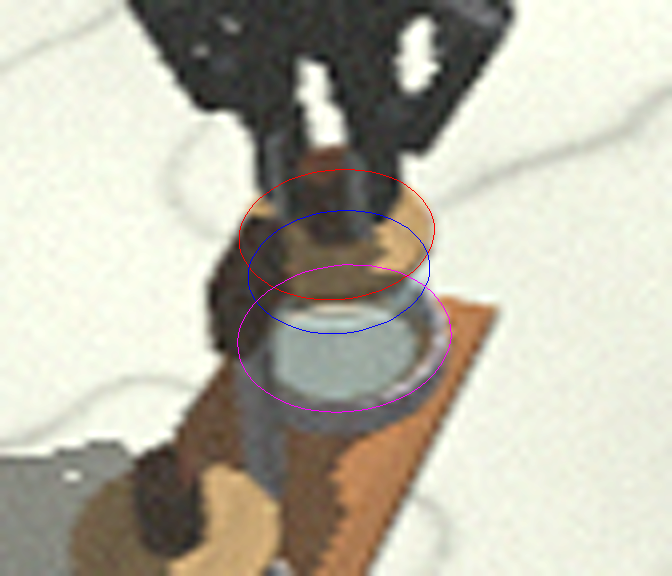

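The overlay has the held lid directly above the rim, with the outlines matching. I'll descend gently and watch the force.

Emit:
arm_command([
  [0, 0, 3, 0, 0, 0],
  [0, 0, 3, 0, 0, 0],
  [0, 0, 0, 0, 0, 0],
])

```text
clock: 7.3
position: [0.5458, -0.1107, 0.0893]
tool_rot: [3.141, -0.001, 0.423]
force: [0.5, 0.2, 0.4]
grip_width: 0.0207
```

Emit:
arm_command([
  [0, 0, 2, 0, 0, 0],
  [0, 0, 2, 0, 0, 0],
  [0, 0, 0, 0, 0, 0],
])

```text
clock: 7.6
position: [0.5458, -0.1108, 0.0848]
tool_rot: [3.141, -0.001, 0.423]
force: [0.3, -0.4, -1.0]
grip_width: 0.0207
```

Emit:
arm_command([
  [0, 0, 1, 0, 0, 0],
  [0, 0, 0.5, 0, 0, 0],
  [0, 0, 0, 0, 0, 0],
])

```text
clock: 7.9
position: [0.546, -0.1109, 0.084]
tool_rot: [3.141, -0.001, 0.423]
force: [0.5, -0.1, -0.7]
grip_width: 0.0206
```

Emit:
arm_command([
  [0, 0, 1, 0, 0, 0],
  [0, 0, 0, 0, 0, 0],
])

```text
clock: 8.1
position: [0.5462, -0.111, 0.084]
tool_rot: [3.141, -0.002, 0.422]
force: [0.5, -0.4, -0.5]
grip_width: 0.0209
```

The lid stops at z = 0.084, which is the expected seated height (46 + 38 mm). I'll release and rise.

Emit:
arm_command([
  [0, 0, 0, 0, 0, 0],
  [0, 0, 0, 0, 0, 0],
  [0, 0, 0, 0, 0, 0],
  [0, 0, 0, 0, 0, 0],
  [0, 0, 0, 0, 0, 0],
], grip=70)

```text
clock: 8.6
position: [0.5463, -0.111, 0.0837]
tool_rot: [3.141, -0.002, 0.422]
force: [0.5, 0.1, -0.4]
grip_width: 0.0597
```

Emit:
arm_command([
  [0, 0, -10, 0, 0, 0],
  [0, 0, -25, 0, 0, 0],
  [0, 0, -35, 0, 0, 0],
  [0, 0, -35, 0, 0, 0],
  [0, -20, -10, 0, 0, 0],
  [0, -40, 0, 0, 0, 0],
  [0, -40, 0, 0, 0, 0],
  [0, 0, 0, 0, 0, 0],
])

```text
clock: 9.4
position: [0.5038, -0.0181, 0.2081]
tool_rot: [3.14, -0.005, 0.419]
force: [1.1, -0.1, -0.2]
grip_width: 0.0599
```

```bash
python3 - <<'E'
from h import *
p,r=pose();print(p,r.as_euler('xyz',degrees=True).round(2))
g=grab('scene','scene5.png');t=grab('top','top5.png')
def crop(g,w,h,f):
    u,v=map(int,proj(g,[.573,-.172,.05]));u0,v0=u-w//2,v-h//2
    return cv2.convertScaleAbs(cv2.resize(g['color'][v0:v0+h,u0:u0+w],None,fx=f,fy=f,interpolation=cv2.INTER_CUBIC),alpha=1.7)[...,::-1]
cv2.imwrite('pics/crop7.png',np.hstack([crop(g,80,90,5),crop(t,80,90,5)]))
# depth of discs relative to seated one
W=world(g)
for n,s in(('open',1),('cov',-1)):
    a=np.radians(114.1);c=np.array([.5746,-.172])+s*.068*np.array([np.cos(a),np.sin(a)])
    m=(np.hypot(W[...,0]-c[0],W[...,1]-c[1])<.030)&(W[...,2]>.05)&(W[...,2]<.07)
    q=W[m];A=np.c_[q[:,:2]-c,np.ones(len(q))];k=np.linalg.lstsq(A,q[:,2],rcond=None)[0]
    print(n,m.sum(),'z',np.median(q[:,2]).round(4),'tilt deg',np.degrees(k[:2]).round(2))
E
```

```text
[ 0.50377983 -0.01812552  0.20805454] [179.93  -0.27  24.  ]
open 174 z 0.0596 tilt deg [-2.08  0.84]
cov 289 z 0.0595 tilt deg [-1.12  0.53]
```

View pics/crop7.png

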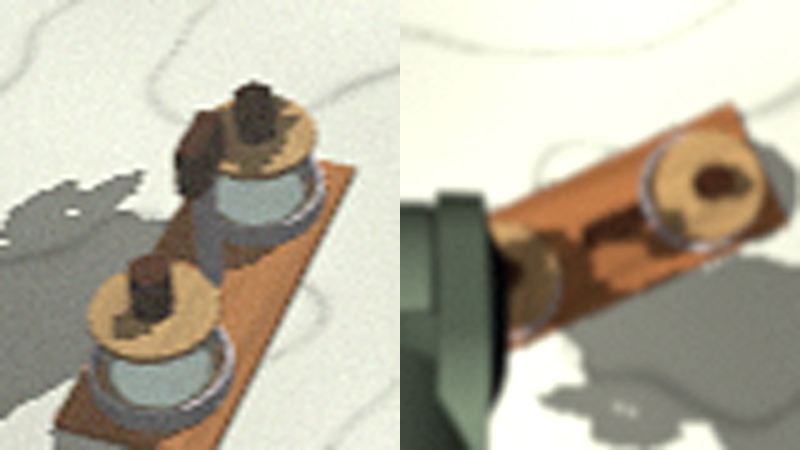

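The lid is seated: its disc lies at z = 59.6 mm against 59.5 mm for the covered one, and both look level. Next is the handle.

```bash
python3 -c "
from h import *
plan([.573,-.1725,.19],24.1,7)"
```

```text
[[0, 24, 3, 0, -0, -0], [0, 23, 2, 0.1, -0.1, -0.1], [0, 24, 3, -0, -0, -0], [1, 23, 3, 0, -0.1, -0.1], [-0, 24, 2, 0, -0, -0], [-0, 24, 3, 0.1, -0.1, -0], [-0, 23, 2, -0, 0, -0.1]]
end [ 0.5732 -0.1721  0.1904] [-180.     0.    24.1]
```

Emit:
arm_command([
  [0, 24, 2, 0, 0, 0],
  [0, 23, 2, 0, -0.1, 0],
  [0, 24, 2, 0, 0, 0],
  [0, 23, 2, 0, -0.1, 0],
  [0, 24, 2, 0, 0, 0],
  [0, 20, 2, 0, 0, 0],
  [0, 10, 2, 0, 0, 0],
  [0, 0, 0, 0, 0, 0],
], grip=60)

```text
clock: 10.3
position: [0.5676, -0.1718, 0.1959]
tool_rot: [3.135, -0.001, 0.407]
force: [-0.1, 0.4, 0.0]
grip_width: 0.0516
```

```bash
python3 -c "
from h import *
print(bot.observe()['tool_rot'])
plan([.573,-.1725,.145],24.1,3)"
```

```text
[ 3.13493040e+00 -1.17008404e-03  4.07450095e-01]
[[2, 1, 17, 0.1, -0, -0.3], [1, 1, 17, 0.2, -0, -0.2], [2, 1, 17, 0.1, -0.1, -0.3]]
end [ 0.5735 -0.1727  0.1449] [-180.     0.    24.1]
```

Emit:
arm_command([
  [2, 1, 16, 0.1, 0, -0.3],
  [1, 0, 17, 0.2, 0, -0.2],
  [2, 0, 15, 0.1, -0.1, -0.3],
  [0, 0, 0, 0, 0, 0],
  [0, 0, 0, 0, 0, 0],
])

```text
clock: 10.8
position: [0.5722, -0.1682, 0.1446]
tool_rot: [-3.139, 0.001, 0.424]
force: [0.1, 0.1, 0.1]
grip_width: 0.0514
```

```bash
python3 - <<'E'
from h import *
p,r=pose();print(p,r.as_euler('xyz',degrees=True).round(2))
g=grab('scene','scene6.png')
u,v=map(int,proj(g,[.573,-.172,.11]));u0,v0=u-35,v-35
im=cv2.convertScaleAbs(cv2.resize(g['color'][v0:v0+65,u0:u0+70],None,fx=9,fy=9,interpolation=cv2.INTER_CUBIC),alpha=2)[...,::-1].copy()
a=np.radians(24.1);ax=np.array([np.cos(a),np.sin(a),0]);ay=np.array([-ax[1],ax[0],0])
C=np.array([.5746,-.172,0])
def line(P,col): cv2.polylines(im,[np.array([((proj(g,q)-[u0,v0]+.5)*9-.5).round() for q in P]).astype(int)],False,col,1)
for sx in(-1,1):
    for sy in(-1,1): line([C+sx*.007*ax+sy*.018*ay+[0,0,.088],C+sx*.007*ax+sy*.018*ay+[0,0,.118]],(0,255,255))
B=np.array([p[0]+.0016,p[1]+.0009,0]);line([B+[0,0,.09],B+[0,0,p[2]]],(0,0,255))
cv2.imwrite('pics/crop8.png',im)
E
```

```text
[ 0.57221331 -0.16815829  0.14459285] [-1.7987e+02  7.0000e-02  2.4310e+01]
```

View pics/crop8.png

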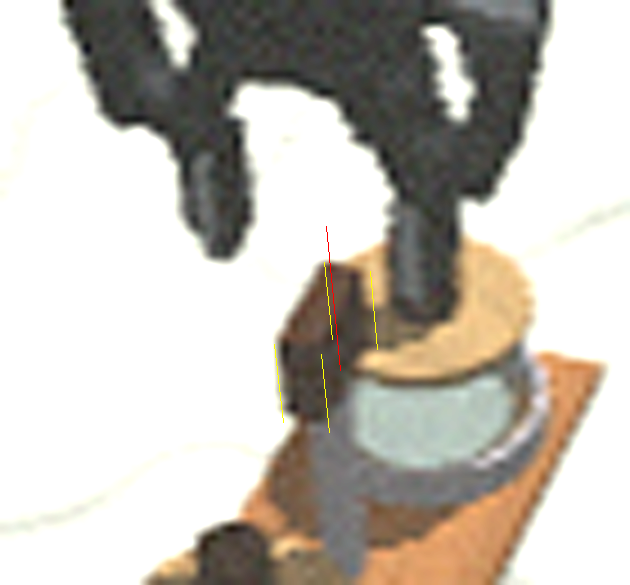

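The crop shows the handle block between the fingers: the block spans x about 283–362, the fingers' inner edges are at 250 and 388, and the axis line at 327 falls on the block. Estimates agree within about 1 mm on (0.5733, -0.1726). I'll descend there.

```bash
python3 -c "
from h import *
plan([.5733,-.1726,.102],24.4,4,1)"
```

```text
[[-0.2, 1.2, 10.7, -0, 0, -0], [-0.2, 1.2, 10.6, -0.1, 0, -0], [-0.2, 1.1, 10.7, -0, 0.1, -0.1], [-0.2, 1.2, 10.6, -0, -0, 0]]
end [ 0.5733 -0.1726  0.102 ] [-180.    -0.    24.4]
```

Emit:
arm_command([
  [0, 1, 11, 0, 0, 0],
  [0, 1, 11, -0.1, 0, 0],
  [0, 1, 10, 0, 0.1, -0.1],
  [0, 1, 8, 0, 0, 0],
  [0, 0, 0, 0, 0, 0],
  [0, 0, 0, 0, 0, 0],
])

```text
clock: 11.45
position: [0.5742, -0.1719, 0.1018]
tool_rot: [3.141, -0.001, 0.426]
force: [-0.5, -0.4, -0.1]
grip_width: 0.0511
```

```bash
python3 -c "
from h import *
plan([.5733,-.1726,.102],24.4,1,1)"
```

```text
[[-1.1, 0.3, -0.2, 0, -0.1, 0]]
end [ 0.5733 -0.1726  0.102 ] [180.    0.   24.4]
```

Now I'll make the small correction and close gently in stages to see which width makes contact.

Emit:
arm_command([
  [-1, 0, 0, 0, 0, 0],
  [0, 0, 0, 0, 0, 0],
  [0, 0, 0, 0, 0, 0],
])

```text
clock: 11.75
position: [0.5735, -0.1725, 0.1025]
tool_rot: [3.141, -0.002, 0.426]
force: [-1.0, 1.4, 0.5]
grip_width: 0.0511
```

Emit:
arm_command([
  [0, 0, 0, 0, 0, 0],
  [0, 0, 0, 0, 0, 0],
  [0, 0, 0, 0, 0, 0],
  [0, 0, 0, 0, 0, 0],
  [0, 0, 0, 0, 0, 0],
  [0, 0, 0, 0, 0, 0],
], grip=22, grip_force=20)

```text
clock: 12.35
position: [0.5738, -0.1724, 0.1031]
tool_rot: [3.14, -0.003, 0.426]
force: [-0.1, 0.1, -0.6]
grip_width: 0.0189
```

Emit:
arm_command([
  [0, 0, 0, 0, 0, 0],
  [0, 0, 0, 0, 0, 0],
  [0, 0, 0, 0, 0, 0],
  [0, 0, 0, 0, 0, 0],
], grip=18)

```text
clock: 12.75
position: [0.5732, -0.1727, 0.1029]
tool_rot: [3.141, -0.002, 0.426]
force: [-1.1, 0.1, -0.1]
grip_width: 0.0155
```

Emit:
arm_command([
  [0, 0, 0, 0, 0, 0],
  [0, 0, 0, 0, 0, 0],
  [0, 0, 0, 0, 0, 0],
  [0, 0, 0, 0, 0, 0],
  [0, 0, 0, 0, 0, 0],
  [0, 0, 0, 0, 0, 0],
], grip=0)

```text
clock: 13.35
position: [0.5729, -0.1728, 0.1028]
tool_rot: [3.141, -0.002, 0.426]
force: [-2.7, -0.8, -0.1]
grip_width: 0.0139
```

Emit:
arm_command([
  [0, 0, 0, 0, 0, 0],
  [0, 0, 0, 0, 0, 0],
  [0, 0, 0, 0, 0, 0],
], grip_force=90)

```text
clock: 13.65
position: [0.5729, -0.1728, 0.1029]
tool_rot: [3.141, -0.002, 0.426]
force: [-1.6, -1.2, 0.4]
grip_width: 0.0127
```

Emit:
arm_command([
  [0, 0, -2, 0, 0, 0],
  [0, 0, -4, 0, 0, 0],
  [0, 0, -4, 0, 0, 0],
  [0, 0, 0, 0, 0, 0],
])

```text
clock: 14.05
position: [0.5726, -0.1722, 0.1128]
tool_rot: [-3.141, -0.001, 0.426]
force: [0.4, -0.5, -6.5]
grip_width: 0.0127
```

```bash
python3 -c "
from h import *
s=bot.observe();print(s['position'],np.degrees(s['tool_rot']),s['force'],s['moment'],s['grip_width'])"
```

```text
[ 0.5726252  -0.17218274  0.11278432] [-1.79974750e+02 -4.20559045e-02  2.44258659e+01] [ 0.42345862 -0.45399204 -6.5259273 ] [-0.02819436  0.02162928  0.00393453] 0.012672306673291486
```

The full weight of 6.5 N (0.66 kg) hangs on the gripper with almost no moment. I'll continue straight up.

Emit:
arm_command([
  [0, 0, -6, 0, 0, 0],
  [0, 0, -10, 0, 0, 0],
  [0, 0, -14, 0, 0, 0],
  [0, 0, -14, 0, 0, 0],
  [0, 0, -14, 0, 0, 0],
  [0, 0, -12, 0, 0, 0],
  [0, 0, -8, 0, 0, 0],
  [0, 0, -4, 0, 0, 0],
])

```text
clock: 14.85
position: [0.5728, -0.1723, 0.2036]
tool_rot: [3.141, -0.003, 0.426]
force: [-0.5, -0.5, -7.4]
grip_width: 0.0129
```

Emit:
arm_command([
  [0, 0, -3, 0, 0, 0],
  [0, 0, 0, 0, 0, 0],
  [0, 0, 0, 0, 0, 0],
])

```text
clock: 15.15
position: [0.5726, -0.1722, 0.2069]
tool_rot: [3.141, -0.003, 0.426]
force: [-0.2, -0.1, -7.5]
grip_width: 0.0128
```

```bash
python3 -c "
from h import *
plan([.5728,-.1725,.203],24.4,1,1)"
```

```text
[[0, 0.3, 3.9, 0, -0.1, 0]]
end [ 0.5728 -0.1725  0.203 ] [180.   -0.   24.4]
```

Emit:
arm_command([
  [0, 0, 2, 0, -0.1, 0],
  [0, 0, 2, 0, 0, 0],
  [0, 0, 0, 0, 0, 0],
  [0, 0, 0, 0, 0, 0],
  [0, 0, 0, 0, 0, 0],
])

```text
clock: 15.65
position: [0.572, -0.172, 0.2009]
tool_rot: [-3.141, 0.002, 0.426]
force: [-0.0, -0.2, -7.1]
grip_width: 0.0129
```

```bash
python3 - <<'E'
from h import *
s=bot.observe();print(s['position'],s['force'],s['moment'],abs(s['qd']).max())
g=grab('scene','scene7.png');t=grab('top','top7.png')
u,v=map(int,proj(g,[.573,-.172,.15]));u0,v0=u-60,v-55
cv2.imwrite('pics/crop9.png',cv2.convertScaleAbs(cv2.resize(g['color'][v0:v0+115,u0:u0+130],None,fx=5,fy=5,interpolation=cv2.INTER_CUBIC),alpha=1.7)[...,::-1])
W=world(g);H=.1
a=np.radians(114.4)
for n,k in(('open',1),('cov',-1)):
    c=np.array([.5743,-.172])+k*.068*np.array([np.cos(a),np.sin(a)])
    m=(np.hypot(W[...,0]-c[0],W[...,1]-c[1])<.030)&(W[...,2]>H+.045)&(W[...,2]<H+.07)
    q=W[m];print(n,m.sum(),'disc z',np.median(q[:,2]).round(4))
# bystanders before/after: colour change in scene outside the work
b=cv2.imread('pics/scene0.png').astype(int)[...,::-1]
for n,X in dict(bowl=(276,155),jar=(465,190),press=(450,262),tea=(206,178),scraper=(185,225)).items():
    P=world(load('top'))[X[1],X[0]];o=cv2.imread('pics/top0.png').astype(int)[...,::-1]
    w=np.s_[X[1]-12:X[1]+12,X[0]-12:X[0]+12];print(n,abs(t['color'][w].astype(int)-o[w]).mean().round(1))
E
```

```text
[ 0.57196179 -0.17201575  0.20087707] [-0.04245569 -0.24368245 -7.09046497] [ 0.0234132  -0.00702089 -0.00030821] 0.001844950267629915
open 159 disc z 0.1576
cov 341 disc z 0.1571
bowl 6.2
jar 16.2
press 20.7
tea 8.9
scraper 13.0
```

View pics/crop9.png

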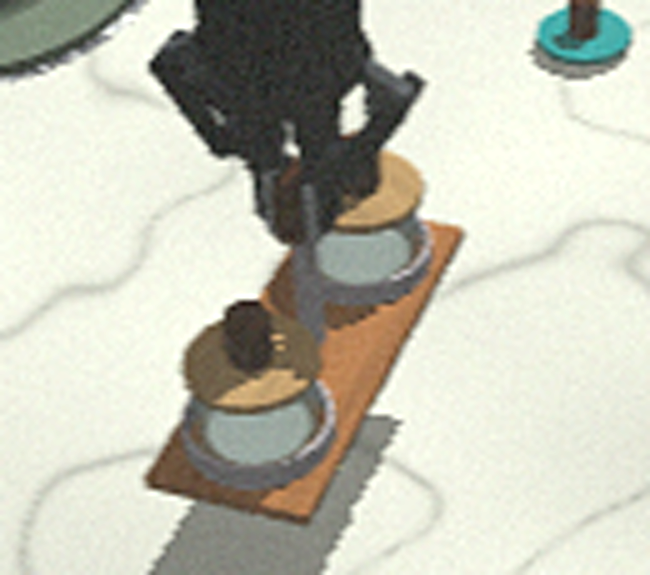

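The caddy hangs level about 98 mm up, with both ramekins in their pockets. The discs are at 157.6 and 157.1 mm, and the arm is still. I'll hand in.

```bash
python3 -c "
from workcell import bot
print(bot.job_done()); s=bot.observe(); print(s['clock'],s['position'],s['grip_width'],s['force'])"
```

```text
the job is handed in; nothing more can be done
None
the job is handed in; nothing more can be done
```

I set the wooden lid on the open ramekin and let go of it. I then took the caddy by its handle, lifted it straight up about 98 mm, and handed in at about 15.7 s while still holding it.

**Lids:** After release, the placed lid's disc was at 59.6 mm, against 59.5 mm for the covered one. In the air, the two discs were at 157.6 and 157.1 mm. The last picture shows both lids seated and both ramekins in their pockets.

**Lift:** The hanging load read 6.5–7.5 N, about what the loaded caddy weighs. The moment was near zero, and tool tilt was about 0.1°. Joint speeds were under 0.002 rad/s.

**Disagreements:**
- **Cameras:** The two cameras disagreed by up to about 3 mm on most points, and by about 6 mm on the rim read by hand. I placed the lid using the scene camera alone.
- **Bystanders:** I did not confirm that they stayed put. A before/after comparison of the top camera showed brightness changes around all five, largest at the garlic press and salt jar. I put that down to the arm and its shadow. I planned no move close to any of them and saw no unexpected contact force.

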